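Load two butter blocks into the closed-end chute

ROBOT

A 7-joint arm with a two-finger parallel gripper is mounted at the origin on a cart in front of the work surface, level with it; the furniture and walls round the work are solid. World frame = base frame: x ahead of the robot, y to its left, z up, the work surface at z = 0. Lengths are in m, angles in rad, forces in N, time in s.
With the tool pointing down it reaches from about 0.375 to 0.925 m from the base axis. Payload 3.1 kg.
Tool frame: the origin (TCP) lies on the centre line of the jaws, within the pads' length; the fingertips stand 22 mm ahead of it and the grasp point (between the pads) lies 3 mm ahead of it (robot.nose_length is the distance from the TCP to the fingertips, in m); z points along the fingers, y is the direction in which the jaws open and shut (so a half turn about z gives the same grasp; the last joint's range is limited). The gripper opens to 85 mm and grips with 20 to 120 N. Pads are 22 mm wide; open, the fingers measure 114 mm over their backs; the gripper's body (76 mm by 85 mm) begins 54 mm behind the grasp point. The pads swing forward as they close: fully open they stand 13 mm farther back than shut.
Start: joints at [-1.362, 0.383, 0.044, 1.598, -0.018, 1.161, -0.05], TCP at [0.196, 0.62, 0.215] pointing down, gripper open.
Joint ranges: [-2.61, 2.61], [-0.41, 2.15], [-1.48, 1.57], [0, 2.5], [-1.57, 4.71], [0.05, 1.97], [-2.85, 2.85]. Speed limits (rad/s): [2.79, 2.79, 3.14, 3.14, 3.14, 3.14, 3.14].

INTERFACE

Orientations are given as a rotation vector (axis times angle).
In Python, from bench import readout, vision, close_job, robot gives the robot as it stands. The module is installed in compiled form; this text tells all that it offers.
- The arm moves only by the shell command python3 -m jog 'ROWS' [FORCE]. ROWS is JSON, a list that holds one entry, the list of rows, each a list of 7 numbers: the shift along the tool's x, y, z in m, then the turn, a rotation vector about the tool's x, y, z in rad, then the finger opening in m, from 0 to 0.0854. In form: [[[dx, dy, dz, rx, ry, rz, jaw], ...]]. A call has exactly 8 rows; each row is the pose to reach, as a shift and turn from the pose commanded when the call began, along the tool's axes at that moment; what a row does not reach only later rows make up. A row lasts 1/8 s, in which the tool goes at most 62.5 mm and 10.7 degrees, less where a joint would pass 70% of its speed; a pose out of reach is approached as far as the arm can. A call with a gripper value outside its range is refused whole. The fingers move at their own pace and stop on an object; FORCE is the grip in N (left out, the last holds). Time passes only in rows, so rows that repeat a pose let the fingers close, or fill a call up. It gives the time, the measured TCP pose, the force and the opening at its end, in the units of the state.
- readout.sense(): the state, without advancing time (a new reading comes with each control period).
- vision.capture(name): name is "side" or "top" or "wrist"; returns (picture, depth): 480x640x3 uint8, blue, green, red; 480x640 float32, m along the optical axis (not along the pixel's ray), 0 where there is no reading.
- vision.camera_model(name): a dict with "vfov" (degrees; the focal length in pixels is half the picture's height over the tangent of half this angle, whatever the lens; pixels are square), "cx", "cy" (the principal point, pixels), "world_from_camera" (4x4, takes a point from camera to world coordinates); the wrist camera has in their place "tool_from_camera" (4x4, takes a point from camera to tool coordinates, whose origin is the TCP and whose axes are the flange's). Camera axes: x right, y down, z forward; pixel columns grow to the right and rows downward; lengths in m; the calibration is good to about 2 mm. A picture is of the moment at which its call begins: read the wrist's pose just before it. camera_model takes no time and is no camera call.
- close_job(): hands the job in, once; it reports no verdict.
The state is a dict: "clock": time; "joint_positions": joint angles; "qd": joint speeds; "effort": joint torques, N m; "ee_pos": TCP position; "tool_rot": TCP orientation; "force": force on the tool from outside, world axes, zero at the start; "moment": the same for the moment, N m; "grip_width": opening from 0.0 (shut) to 1.0 (fully open).
Only numpy, scipy, OpenCV 4.12 (cv2) and the standard library are available. Lean on these libraries where they do the work, as an engineer would, in place of code of your own. Each camera call takes 0.05 s, during which the arm holds its last target. There are 200 camera calls.

TASK

Load the clear portion chute on the cheese counter with the two small yellow butter blocks: feed them lengthwise, lying flat, through its open mouth one after the other, so that the second pushes the first right up against the closed end. Leave the second block touching the first, with its tail sticking out on the tongue, and let go.

Things in the scene. Friction and masses are not known exactly. Their poses are not given: they have to be found in the camera images.
- butter_a: a small block of yellow butter, 46 x 64 x 22 mm (x, y, z), about 60 g, lying flat on the deck; one of two alike, the only deep-yellow blocks. Origin at the centre of its underside; its y axis runs along the 64 mm length, its x axis across the 46 mm width (the way to grip it), z is up. Which end is which does not matter.
- butter_b: a small block of yellow butter, 46 x 64 x 22 mm (x, y, z), about 60 g, lying flat on the deck; one of two alike, the only deep-yellow blocks. Origin at the centre of its underside; its y axis runs along the 64 mm length, its x axis across the 46 mm width (the way to grip it), z is up. Which end is which does not matter.
- chute: Clear-walled chute with white floor, fixed to the deck. Origin on the deck under the middle of the open mouth; x points level into the bore, away from the robot (within 15 degrees of straight ahead), z up. Bore: floor 20 mm over the deck, 60 wide, 34 high, 92 mm deep; cover top 58 mm over the deck. Steel lips at the mouth flare to y = +-44 mm, from x = -3 mm.
- chute_end (a point): Middle of the steel closed end, on the bore's floor (chute x = 92 mm), axes as the chute's. Before the mouth a tongue 36 mm wide, from chute x = -47 mm, continues the floor at its height, free at both sides for fingers. Fully loaded, the first block's centre is at chute x = 60 mm, the second's at -4 mm with 36 mm outside. Curved glass 0.43 m high covers the counter at y below -0.36 m.

How it is judged:
By the outcome, as a careful person would: the job done as asked, in the order asked, and still so for the second after the job is handed in, with the robot touching nothing.
It also fails if it takes over 64 s, if anything falls off the work surface, if the arm or the gripper's body presses on something with over 40 N, if the wrist force passes 120 N, or if a joint passes its speed limit or range.

## Working session

There is one attempt and no reset: what is moved stays moved. The work goes in short steps, Python scripts to look and compute and a shell command to move; the robot and the scene stay as the last step left them, time stands still between calls to the robot, and variables do not carry over. Pictures are saved under pics/ and viewed, about 8 in all and at most 12, crops included, and the job is handed in when it is done.

```bash
mkdir -p pics; cat > h.py <<'E'
import numpy as np,cv2
from bench import readout,vision,close_job,robot
def K(m,h=480):
    f=h/2/np.tan(np.radians(m['vfov'])/2); return f,m['cx'],m['cy']
def ray(name,uv,z,T=None):
    m=vision.camera_model(name); f,cx,cy=K(m)
    if T is None: T=np.array(m['world_from_camera'])
    uv=np.atleast_2d(uv).astype(float)
    d=np.c_[(uv[:,0]-cx)/f,(uv[:,1]-cy)/f,np.ones(len(uv))]@T[:3,:3].T
    o=T[:3,3]; return o+d*((z-o[2])/d[:,2])[:,None]
def wristT():
    from scipy.spatial.transform import Rotation as R
    s=readout.sense(); W=np.eye(4); W[:3,:3]=R.from_rotvec(s['tool_rot']).as_matrix(); W[:3,3]=s['ee_pos']
    return W@np.array(vision.camera_model('wrist')['tool_from_camera'])
def yellow(im):
    h=cv2.cvtColor(im,cv2.COLOR_BGR2HSV); return cv2.inRange(h,(20,120,90),(35,255,255))
E
python3 - <<'E'
from h import *
s=readout.sense(); print({k:np.round(v,3) for k,v in s.items()})
for n in ['top','side']:
    im,d=vision.capture(n); cv2.imwrite(f'pics/{n}0.png',im); np.save(f'{n}_d.npy',d)
    m=vision.camera_model(n); print(n,m)
    h=cv2.cvtColor(im,cv2.COLOR_BGR2HSV)
    c,_=cv2.findContours(yellow(im),0,2)
    for q in c:
        if cv2.contourArea(q)>60:
            r=cv2.minAreaRect(q); print(r,cv2.contourArea(q),h[int(r[0][1]),int(r[0][0])])
            b=ray(n,cv2.boxPoints(r),0.022); print(np.round(b,4).tolist(),b.mean(0))
print(vision.camera_model('wrist'))
E
```

```text
{'clock': np.float64(0.0), 'joint_positions': array([-1.362,  0.384,  0.044,  1.6  , -0.018,  1.161, -0.05 ]), 'qd': array([-0.001, -0.001, -0.001,  0.002, -0.001, -0.   ,  0.001]), 'effort': array([-0.0000e+00, -4.3345e+01,  1.0240e+00, -2.4951e+01,  1.0000e-02,
        1.1000e-02, -0.0000e+00]), 'ee_pos': array([0.196, 0.619, 0.213]), 'tool_rot': array([-0.48 , -3.104,  0.004]), 'force': array([-0.383,  0.021, -1.   ]), 'moment': array([-0.016,  0.011,  0.018]), 'grip_width': np.float64(0.998)}
top {'vfov': 49.61620472285326, 'cx': 318.0055139204434, 'cy': 239.5885226163794, 'world_from_camera': array([[-0.00528248, -0.9841663 ,  0.17716881,  0.40180539],
       [-0.9999368 ,  0.00344031, -0.01070339,  0.02210056],
       [ 0.00992441, -0.17721415, -0.98412227,  1.07945177],
       [ 0.        ,  0.        ,  0.        ,  1.        ]])}
((567.5, 207.0), (24.0, 29.0), 90.0) 540.0 [ 23 132 185]
[[0.6861, -0.4862, 0.022], [0.686, -0.5478, 0.022], [0.6341, -0.5428, 0.022], [0.6343, -0.4817, 0.022]] [ 0.66010087 -0.51461285  0.022     ]
side {'vfov': 53.953643636296086, 'cx': 321.145487
[... 1020 characters left out ...]
]
((325.3991394042969, 170.52359008789062), (33.53865432739258, 13.61928653717041), 13.392498016357422) 191.0 [ 20 125 153]
[[0.6779, 0.2829, 0.022], [0.7114, 0.3367, 0.022], [0.7644, 0.2681, 0.022], [0.7295, 0.2185, 0.022]] [0.72079342 0.27654043 0.022     ]
{'vfov': 71.42561636968284, 'cx': 316.4319246753278, 'cy': 237.61605642826646, 'tool_from_camera': array([[ 4.31609586e-04, -9.59066277e-01, -2.83181373e-01,
         7.20060829e-02],
       [ 9.99999723e-01,  5.85756286e-04, -4.59668771e-04,
        -8.23257877e-04],
       [ 6.06728086e-04, -2.83181096e-01,  9.59066264e-01,
        -1.60734575e-01],
       [ 0.00000000e+00,  0.00000000e+00,  0.00000000e+00,
         1.00000000e+00]])}
```

View pics/top0.png

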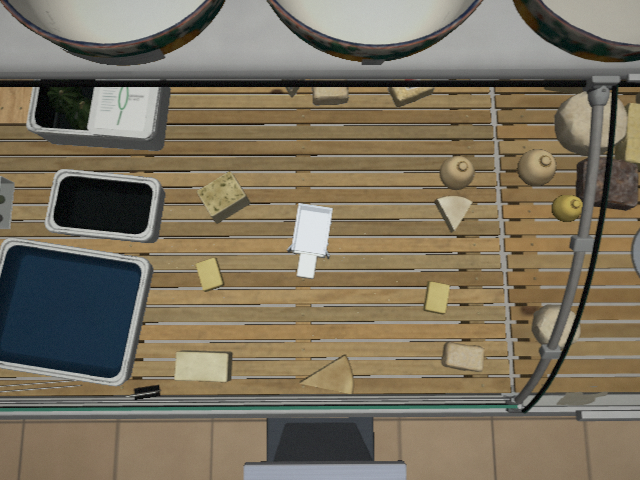

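View pics/side0.png

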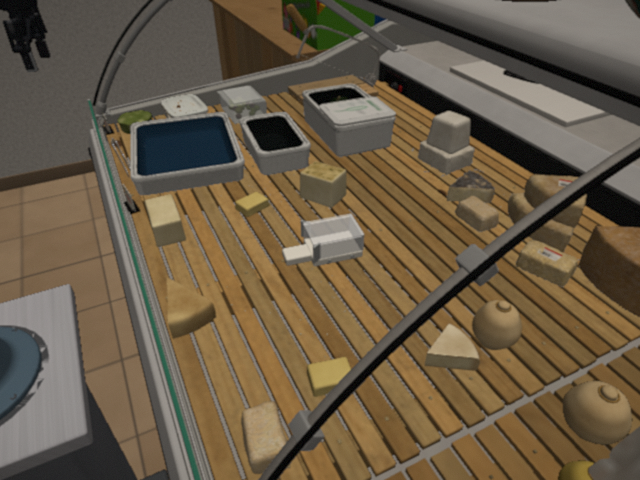

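Both views show two butter blocks, at top pixels (209,274) and (437,297). The white chute floor is at (313,230), with the tongue at (306,264). I'll measure these with masks restricted to those regions.

```bash
python3 - <<'E'
from h import *
im=cv2.imread('pics/top0.png'); hsv=cv2.cvtColor(im,cv2.COLOR_BGR2HSV)
print(hsv[274,209],hsv[297,437],hsv[230,313],hsv[264,306], hsv[285,209])
def box(msk,roi,z,n='top'):
    x,y,w,h=roi; m=np.zeros_like(msk); m[y:y+h,x:x+w]=msk[y:y+h,x:x+w]
    c=max(cv2.findContours(m,0,2)[0],key=cv2.contourArea)
    P=ray(n,c[:,0,:],z)[:,:2].astype(np.float32)*1000
    r=cv2.minAreaRect(P); print(roi,np.round(r[0],1),np.round(r[1],1),round(r[2],1)); return m
yl=cv2.inRange(hsv,(20,95,120),(34,255,255))
box(yl,(185,245,50,55),.022); box(yl,(415,270,45,50),.022)
wh=cv2.inRange(hsv,(0,0,170),(180,40,255))
m=box(wh,(280,195,65,50),.02); m2=box(wh,(280,256,65,30),.02)
v=np.hstack([cv2.resize(a[y:y+90,x:x+90],(400,400),interpolation=0) for a,x,y in [(im,268,195),(cv2.merge([m|m2]*3),268,195)]]); cv2.imwrite('pics/c1.png',v)
E
```

```text
[ 25  93 191] [ 25  98 190] [100   7 230] [ 83   4 227] [ 25  96 188]
(185, 245, 50, 55) [526.3 238.9] [69.3 49.2] 19.7
(415, 270, 45, 50) [ 473.1 -234.5] [49.3 60.5] 78.6
(280, 195, 65, 50) [622.2  22.8] [73.2 89.2] 81.3
(280, 256, 65, 30) [538.   35.3] [35.1 45.5] 82.2
```

View pics/c1.png

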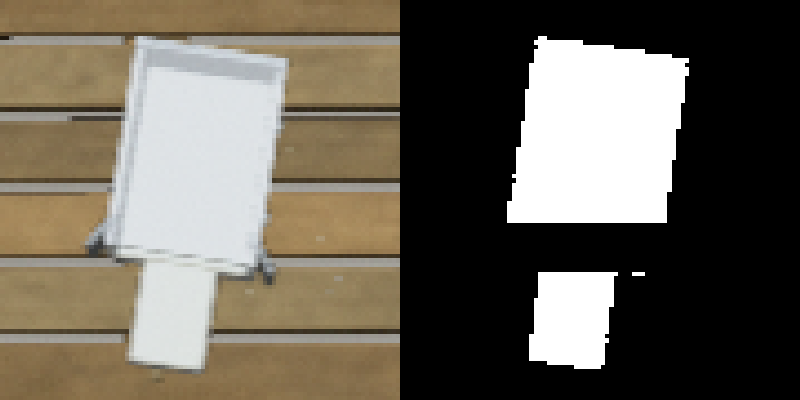

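The crop confirms the chute axis, with yaw about -8.5°. Next I'll write a goal helper and hover over the left block.

```bash
cat >> h.py <<'E'
from scipy.spatial.transform import Rotation as R
def goal(x,y,z,yaw):
    s=readout.sense(); C=R.from_rotvec(s['tool_rot']); a=np.radians(yaw)
    G=R.from_matrix(np.c_[[np.cos(a),np.sin(a),0],[np.sin(a),-np.cos(a),0],[0,0,-1]])
    print('t',round(float(s['clock']),2),'pos',np.round(s['ee_pos'],4),'yaw',round(float(np.degrees(np.arctan2(*C.as_matrix()[1::-1,0]))),2),'F',np.round(s['force'],1),'w',round(float(s['grip_width'])*85.4,1))
    print('shift',np.round(C.inv().apply(np.array([x,y,z])-s['ee_pos']),4),'turn',np.round((C.inv()*G).as_rotvec(),4))
E
python3 - <<'E'
from h import *
a=np.radians(199.7)
goal(.5263+.015*np.cos(a),.2389+.015*np.sin(a),.14,199.7)
E
```

```text
t 0.1 pos [0.196  0.6188 0.2133] yaw 162.42 F [0.  0.6 0.1] w 85.5
shift [-0.4176 -0.2713  0.074 ] turn [-0.0024 -0.0007 -0.6506]
```

```bash
python3 -m jog '[[[-0.05,-0.032,-0.02,0,0,-0.08,0.085],[-0.10,-0.065,-0.02,0,0,-0.16,0.085],[-0.15,-0.097,-0.02,0,0,-0.25,0.085],[-0.20,-0.13,-0.02,0,0,-0.33,0.085],[-0.25,-0.162,-0.02,0,0,-0.41,0.085],[-0.30,-0.195,-0.01,0,0,-0.5,0.085],[-0.36,-0.235,0.02,0,0,-0.58,0.085],[-0.418,-0.271,0.05,0,0,-0.65,0.085]]]' 60
python3 -m jog '[[[0,0,0.012,0,0,0,0.085],[0,0,0.024,0,0,0,0.085],[0,0,0.024,0,0,0,0.085],[0,0,0.024,0,0,0,0.085],[0,0,0.024,0,0,0,0.085],[0,0,0.024,0,0,0,0.085],[0,0,0.024,0,0,0,0.085],[0,0,0.024,0,0,0,0.085]]]'
cat > w.py <<'E'
from h import *
import sys
z=float(sys.argv[1]); T=wristT(); im,d=vision.capture('wrist'); cv2.imwrite(f'pics/{sys.argv[2]}.png',im)
hsv=cv2.cvtColor(im,cv2.COLOR_BGR2HSV)
c,_=cv2.findContours(cv2.inRange(hsv,(22,85,100),(34,255,255)),0,2)
for q in sorted(c,key=cv2.contourArea)[-3:]:
    if cv2.contourArea(q)<400: continue
    P=(ray('wrist',q[:,0,:],z,T)[:,:2]*1000).astype(np.float32); r=cv2.minAreaRect(P)
    print('px',np.round(cv2.minAreaRect(q)[0]),'hsv',hsv[int(q[:,0,1].mean()),int(q[:,0,0].mean())],'mm',np.round(r[0],1),np.round(r[1],1),round(r[2],1))
E
python3 w.py .022 w1; python3 -c "
from h import *
goal(0,0,0,199.7)"
```

```text
clock: 1.1
ee_pos: [0.4974, 0.2529, 0.1751]
tool_rot: [-0.54, 3.094, 0.001]
force: [0.5, 0.5, -0.1]
grip_width: 0.998
clock: 2.1
ee_pos: [0.4966, 0.2544, 0.1517]
tool_rot: [-0.536, 3.095, 0.0]
force: [-0.2, 0.2, 0.2]
grip_width: 0.996
px [288. 238.] hsv [ 24  82 211] mm [520.2 233.8] [63.6 42.8] 17.9
t 2.15 pos [0.4966 0.2544 0.1517] yaw -160.34 F [ 0.8 -0.2  0.2] w 85.0
shift [ 0.5532 -0.0724  0.1516] turn [-0.      0.     -0.0006]
```

View pics/w1.png

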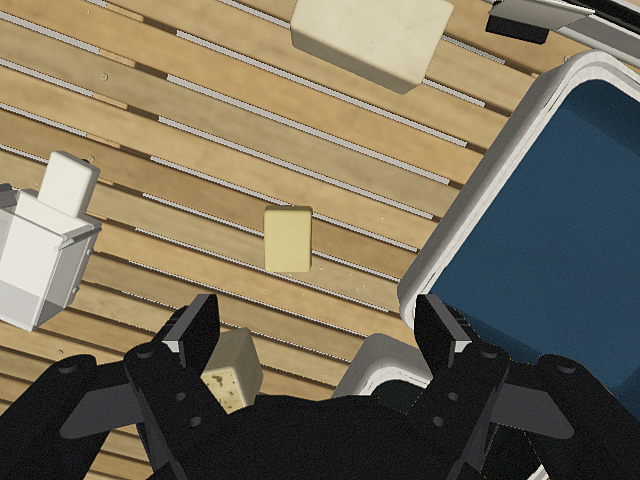

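The wrist view shows the block at (288,238), the chute mouth and tongue at left (70,190), and the fingers clear. Its measured size is a bit small, so I'll cross-check with depth.

```bash
cat > dep.py <<'E'
from h import *
def pts(n,T,d):
    m=vision.camera_model(n); f,cx,cy=K(m); v,u=np.mgrid[:480,:640]
    P=np.dstack([(u-cx)/f*d,(v-cy)/f*d,d]); return P@T[:3,:3].T+T[:3,3]
def blocks(n,T,im,d,sat=80):
    hsv=cv2.cvtColor(im,cv2.COLOR_BGR2HSV); P=pts(n,T,d)
    c,_=cv2.findContours(cv2.inRange(hsv,(21,sat,90),(34,255,255)),0,2)
    return P,c
E
python3 - <<'E'
from dep import *
T=wristT(); im,d=vision.capture('wrist'); P=pts('wrist',T,d)
for v,u in [(230,288),(250,288),(265,288),(230,240),(230,340),(180,280),(170,70),(190,60)]: print(u,v,d[v,u],np.round(P[v,u],4))
print('profile row235', [tuple(im[235,u]) for u in range(258,320,4)])
print('colZ row240', np.round(P[240,255:325:5],4).tolist())
dt=np.load('top_d.npy'); Tt=np.array(vision.camera_model('top')['world_from_camera']); Q=pts('top',Tt,dt)
for v,u in [(274,209),(274,230),(297,437),(297,460),(264,306),(230,313)]: print('top',u,v,dt[v,u],np.round(Q[v,u],4))
E
```

```text
288 230 0.30029884 [0.511  0.2316 0.0224]
288 250 0.30395696 [0.5284 0.2375 0.0241]
288 265 0.30823514 [0.5423 0.2421 0.0239]
240 230 0.32617906 [ 0.5339  0.1876 -0.0026]
340 230 0.32174233 [0.5    0.2789 0.0017]
280 180 0.30896282 [0.4741 0.2097 0.001 ]
70 170 0.28676423 [0.5238 0.0385 0.0209]
60 190 0.2911148 [0.5439 0.033  0.0214]
profile row235 [(np.uint8(76), np.uint8(87), np.uint8(97)), (np.uint8(183), np.uint8(193), np.uint8(197)), (np.uint8(140), np.uint8(196), np.uint8(212)), (np.uint8(142), np.uint8(196), np.uint8(209)), (np.uint8(141), np.uint8(196), np.uint8(209)), (np.uint8(141), np.uint8(197), np.uint8(211)), (np.uint8(145), np.uint8(197), np.uint8(211)), (np.uint8(146), np.uint8(198), np.uint8(212)), (np.uint8(145), np.uint8(200), np.uint8(213)), (np.uint8(145), np.uint8(199), np.uint8(211)), (np.uint8(140), np.uint8(195), np.uint8(210)), (np.uint8(144), np.uint8(198), np.uint8(212)), (np.uint8(140), np.uint8(196), np.uint8(210)), (np.uint8(86), np.uint8(135), np.uint8(152)), (np.uint8(91), np.uint8(137), np.uint8(166)), (np.uint8(94), np.uint8(139), np.uint8(167))]
colZ row240 [[0.5379, 0.2045, -0.0003], [0.5355, 0.2093, 0.0021], [0.527, 0.2149, 0.0224], [0.5252, 0.2192, 0.0231], [0.5237, 0.2234, 0.0231], [0.5227, 0.2277, 0.0214], [0.5205, 0.232, 0.0235], [0.519, 0.2362, 0.0234], [0.5177, 0.2405, 0.0225], [0.516, 0.2447, 0.0232], [0.5147, 0.2491, 0.0223], [0.5139, 0.2535, 0.0198], [0.5182, 0.2598, -0.0003], [0.5157, 0.2641, 0.0026]]
top 209 274 1.0580206 [0.5214 0.2331 0.0236]
top 230 274 1.0816414 [5.239e-01 1.941e-01 5.000e-04]
top 437 297 1.053881 [ 0.4726 -0.2303  0.024 ]
top 460 297 1.0819571 [ 0.4742 -0.2849 -0.0036]
top 306 264 1.0689608 [0.5419 0.0355 0.0183]
top 313 230 1.0395411 [0.6049 0.0209 0.0597]
```

Depth confirms the block top at z≈0.023, with its centre at about (0.520, 0.234) and aligned with the tool. I'll grasp 18 mm behind its centre.

```bash
python3 -c "
from h import *
goal(.503,.228,.026,199.0)"
```

```text
t 2.2 pos [0.4966 0.2544 0.1517] yaw -160.34 F [-0.2  0.1 -1.1] w 84.8
shift [ 0.0028 -0.027   0.1256] turn [0.     0.     0.0115]
```

```bash
python3 -m jog '[[[0.003,-0.027,0.02,0,0,0.01,0.085],[0.003,-0.027,0.045,0,0,0.01,0.085],[0.003,-0.027,0.075,0,0,0.01,0.085],[0.003,-0.027,0.1,0,0,0.01,0.085],[0.003,-0.027,0.115,0,0,0.01,0.085],[0.003,-0.027,0.122,0,0,0.01,0.085],[0.003,-0.027,0.122,0,0,0.01,0.085],[0.003,-0.027,0.122,0,0,0.01,0.085]]]' 60
python3 -c "
from h import *
goal(.503,.228,.026,199.0)
im,d=vision.capture('wrist');cv2.imwrite('pics/w2.png',im)"
```

```text
clock: 3.2
ee_pos: [0.5037, 0.2284, 0.0306]
tool_rot: [-0.521, 3.096, 0.001]
force: [-0.1, -0.3, 0.1]
grip_width: 1.0
t 3.2 pos [0.5037 0.2284 0.0306] yaw -160.91 F [-0.1 -0.3  0.1] w 85.4
shift [ 0.0008 -0.0002  0.0046] turn [0.0004 0.0019 0.0016]
```

View pics/w2.png

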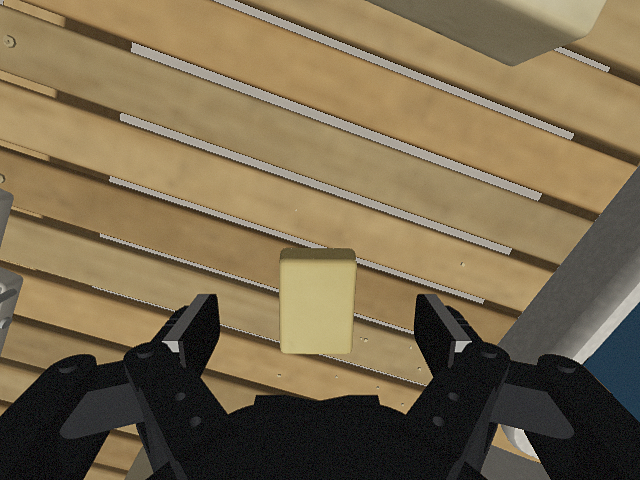

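```bash
python3 - <<'E'
from h import *
P=ray('wrist',[[318,258],[318,353],[281,305],[355,305]],.022,wristT())
s=readout.sense();C=R.from_rotvec(s['tool_rot'])
print(np.round(C.inv().apply(P-s['ee_pos'])*1000,1))
E
```

```text
[[ 11.1   0.1   8.6]
 [-48.3   0.2   8.7]
 [-16.9 -20.7   8.6]
 [-16.9  20.9   8.6]]
```

The block is centred sideways, and its centre is 18.6 mm ahead of the TCP. I'll lower, grip and lift.

```bash
python3 -m jog '[[[0,0,0.004,0,0,0,0.085],[0,0,0.004,0,0,0,0.06],[0,0,0.004,0,0,0,0.04],[0,0,0.004,0,0,0,0.03],[0,0,0.004,0,0,0,0.03],[0,0,0.004,0,0,0,0.03],[0,0,0.004,0,0,0,0.03],[0,0,0.004,0,0,0,0.03]]]' 40
python3 -m jog '[[[0,0,-0.01,0,0,0,0.03],[0,0,-0.03,0,0,0,0.03],[0,0,-0.05,0,0,0,0.03],[0,0,-0.07,0,0,0,0.03],[0,0,-0.09,0,0,0,0.03],[0,0,-0.10,0,0,0,0.03],[0,0,-0.10,0,0,0,0.03],[0,0,-0.10,0,0,0,0.03]]]'
python3 - <<'E'
from h import *
# chute mouth from top: tongue centroid & axis, yaw -8.5
goal(.45,.05,.12,171.5)
im,d=vision.capture('wrist');cv2.imwrite('pics/w3.png',im)
E
```

```text
clock: 4.25
ee_pos: [0.5028, 0.228, 0.0256]
tool_rot: [0.521, -3.098, 0.0]
force: [-0.6, 0.6, 0.3]
grip_width: 0.352
clock: 5.25
ee_pos: [0.5022, 0.2277, 0.1249]
tool_rot: [0.521, -3.097, 0.001]
force: [-0.3, -0.0, -0.3]
grip_width: 0.357
t 5.25 pos [0.5022 0.2277 0.1249] yaw -160.91 F [-0.3 -0.  -0.3] w 30.5
shift [ 0.1074 -0.1509  0.0051] turn [-0.0006 -0.0014  0.4816]
```

The opening fell to 30 mm, so the grasp missed. I'll look.

View pics/w3.png

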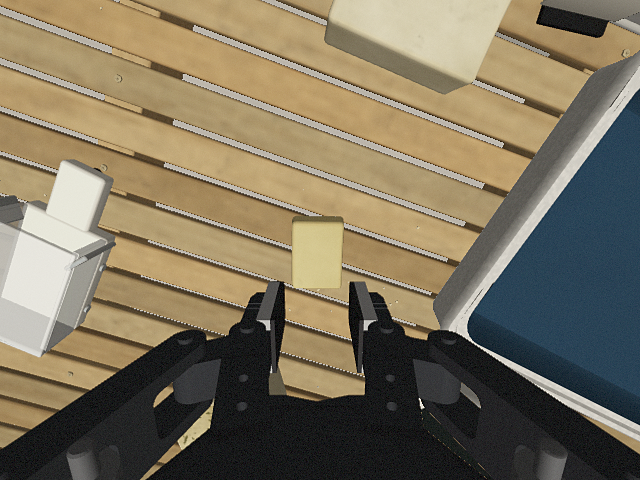

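The block at (318,252) is undisturbed, and the fingers closed above or ahead of it. I'll measure the fingertips in the tool frame from depth.

```bash
python3 - <<'E'
from dep import *
Tc=np.array(vision.camera_model('wrist')['tool_from_camera'])
im,d=vision.capture('wrist'); P=pts('wrist',Tc,d)*1000
for v,u in [(288,277),(300,275),(320,272),(350,268),(288,365),(300,367),(320,369),(350,373),(295,260),(250,318)]: print(u,v,np.round(P[v,u],1))
m=(P[:,:,2]<40)&(d>0)&(np.arange(480)[:,None]<380)
print('max z finger',[ (np.round(P[m][P[m][:,2]>np.percentile(P[m][:,2],q)].mean(0),1)) for q in (90,98)], robot.nose_length)
print([x for x in dir(robot) if x[0]!='_'])
E
```

```text
277 288 [ 11.4 -17.7 -29.8]
275 300 [ 11.6 -17.2 -41.2]
272 320 [ 11.5 -16.4 -56.3]
268 350 [  3.2 -17.4 -61.9]
365 288 [ 12.   19.8 -30.9]
367 300 [ 11.4  19.2 -40.9]
369 320 [ 11.1  17.8 -55.5]
373 350 [ 12.4  16.  -75. ]
260 295 [  7.9 -25.2 -29.3]
318 250 [-15.6   0.5 101.6]
max z finger [array([  6.8,  -0.8, -32.7]), array([  6.3,  -0.7, -24. ])] 0.022
['PlanningError', 'nose_length']
```

By wrist depth the fingertips are about 24 mm behind the TCP, not 22 mm ahead, which agrees with the miss. I'll confirm independently with the fixed cameras.

```bash
python3 - <<'E'
from dep import *
p=readout.sense()['ee_pos']; print(np.round(p,4))
for n in ['side','top']:
    im,d=vision.capture(n); P=pts(n,np.array(vision.camera_model(n)['world_from_camera']),d)
    m=(d>0)&(np.hypot(P[...,0]-p[0],P[...,1]-p[1])<.05)&(P[...,2]>.04)
    z=P[m][:,2]; print(n,m.sum(),np.round(np.sort(z)[:12],4)); 
    v,u=np.nonzero(m)
    if n=='side':
        k=np.argsort(z)[:300]; print(np.round(P[m][k].mean(0),4), u[k].mean(),v[k].mean())
        cv2.imwrite('pics/s2.png',cv2.resize(im[60:260,170:430],(780,600)))
E
```

```text
[0.502  0.2276 0.1246]
side 5656 [0.1426 0.1432 0.1438 0.144  0.1443 0.1446 0.1446 0.1447 0.1449 0.1451
 0.1451 0.1452]
[0.5013 0.2231 0.1596] 236.10333333333332 146.04
top 5581 [0.1421 0.146  0.1476 0.1499 0.1518 0.1528 0.1548 0.156  0.156  0.1564
 0.1579 0.1608]
```

View pics/s2.png

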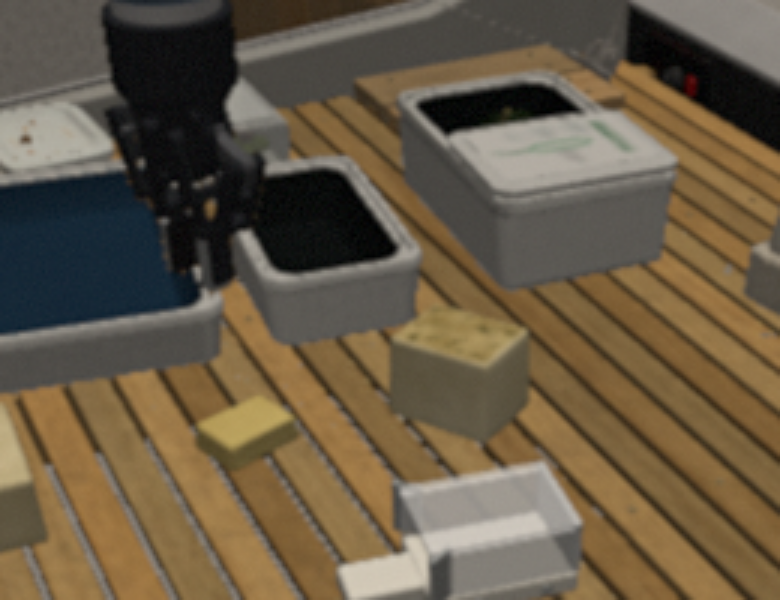

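Side and top depth agree: the tips are at z≈0.143 with the TCP reported at 0.125, so the tips sit about 20 mm behind the reported TCP. Closing missed because of this stated offset, so I'll go about 40 mm lower, in stages and watching the force.

```bash
python3 -m jog '[[[0,0,0.01,0,0,0,0.085],[0,0,0.03,0,0,0,0.085],[0,0,0.06,0,0,0,0.085],[0,0,0.09,0,0,0,0.085],[0,0,0.11,0,0,0,0.085],[0,0,0.125,0,0,0,0.085],[0,0,0.13,0,0,0,0.085],[0,0,0.13,0,0,0,0.085]]]' 40
python3 -m jog '[[[0,0,0.004,0,0,0,0.08],[0,0,0.008,0,0,0,0.07],[0,0,0.009,0,0,0,0.05],[0,0,0.009,0,0,0,0.03],[0,0,0.009,0,0,0,0.03],[0,0,0.009,0,0,0,0.03],[0,0,0.009,0,0,0,0.03],[0,0,0.009,0,0,0,0.03]]]' 40
```

```text
clock: 6.45
ee_pos: [0.5029, 0.228, -0.0045]
tool_rot: [0.521, -3.098, 0.0]
force: [0.5, 0.3, 0.4]
grip_width: 0.996
clock: 7.45
ee_pos: [0.503, 0.2281, -0.0133]
tool_rot: [-0.521, 3.098, 0.0]
force: [-0.2, -0.4, 1.0]
grip_width: 0.521
```

Gripped at 44.5 mm. I'll lift, turn, and hover over the chute to measure its tongue with the wrist camera.

```bash
python3 -m jog '[[[0,0,-0.015,0,0,0,0.03],[0,0,-0.04,0,0,0,0.03],[0,0,-0.08,0,0,0,0.03],[0,0,-0.12,0,0,0,0.03],[0,0,-0.15,0,0,0,0.03],[0,0,-0.155,0,0,0,0.03],[0,0,-0.155,0,0,0,0.03],[0,0,-0.155,0,0,0,0.03]]]' 40
python3 -c "
from h import *
goal(.602,.026,.14,171.6)"
```

```text
clock: 8.45
ee_pos: [0.5014, 0.2273, 0.1398]
tool_rot: [0.521, -3.095, 0.002]
force: [-0.6, 0.2, -0.9]
grip_width: 0.515
t 8.45 pos [0.5014 0.2273 0.1398] yaw -160.9 F [-0.6  0.2 -0.9] w 44.0
shift [-2.920e-02 -2.232e-01 -1.000e-04] turn [-0.0016 -0.0033  0.48  ]
```

```bash
python3 -m jog '[[[-0.003,-0.03,0,0,0,0.05,0.03],[-0.007,-0.07,0,0,0,0.13,0.03],[-0.012,-0.11,0,0,0,0.22,0.03],[-0.017,-0.15,0,0,0,0.31,0.03],[-0.022,-0.185,0,0,0,0.40,0.03],[-0.026,-0.21,0,0,0,0.46,0.03],[-0.029,-0.223,0,0,0,0.48,0.03],[-0.029,-0.223,0,0,0,0.48,0.03]]]' 40
python3 - <<'E'
from dep import *
goal(.602,.026,.14,171.6)
T=wristT(); im,d=vision.capture('wrist'); cv2.imwrite('pics/w4.png',im); np.save('w4d.npy',d); np.save('w4T.npy',T)
E
```

```text
clock: 9.45
ee_pos: [0.6033, 0.026, 0.1413]
tool_rot: [-0.232, -3.132, 0.001]
force: [0.2, 0.6, -1.1]
grip_width: 0.518
t 9.45 pos [0.6033 0.026  0.1413] yaw 171.52 F [ 0.2  0.6 -1.1] w 44.2
shift [ 0.0013 -0.0002  0.0013] turn [-0.0004 -0.0006 -0.0013]
```

View pics/w4.png

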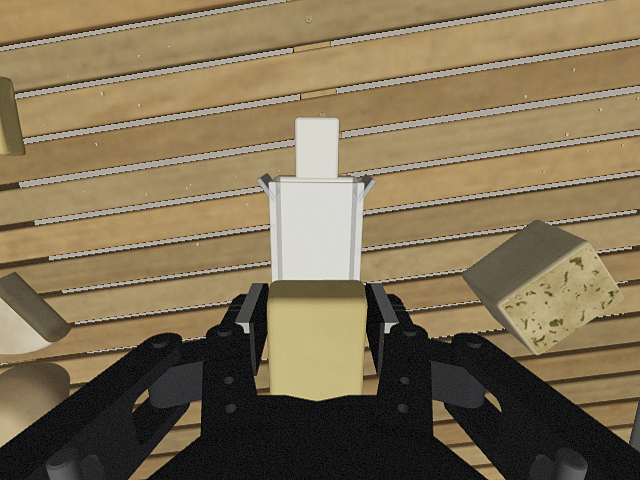

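The view is clear: tongue corners at (295,118), (338,118) and (338,178), lips at (263,180) and (372,180), and the held block straight with its rear edge at row 281.

```bash
python3 - <<'E'
from dep import *
T=np.load('w4T.npy'); d=np.load('w4d.npy'); im=cv2.imread('pics/w4.png'); Tc=np.array(vision.camera_model('wrist')['tool_from_camera'])
hsv=cv2.cvtColor(im,cv2.COLOR_BGR2HSV); m=cv2.inRange(hsv,(0,0,165),(180,35,255)); 
z=np.zeros_like(m); z[105:176,280:355]=m[105:176,280:355]
c=max(cv2.findContours(z,0,2)[0],key=cv2.contourArea); P=(ray('wrist',c[:,0],.02,T)[:,:2]*1000).astype(np.float32)
r=cv2.minAreaRect(P); print('px',cv2.boundingRect(c),'tongue',r); print(np.round(cv2.boxPoints(r),1))
print('lips',np.round(ray('wrist',[[263,180],[372,180]],.04,T),4))
Q=pts('wrist',T,d); print('tongue z',np.round(Q[150,317],4))
Qt=pts('wrist',Tc,d)*1000
for v,u in [(286,317),(300,272),(300,316),(300,360),(380,316)]: print('blk tool',u,v,np.round(Qt[v,u],1))
E
```

```text
px (280, 117, 59, 59) tongue ((536.7785034179688, 28.647336959838867), (47.10136795043945, 45.63419723510742), 80.93561553955078)
[[510.5   9. ]
 [555.6   1.8]
 [563.   48.3]
 [518.   55.5]]
lips [[ 0.5558 -0.01    0.04  ]
 [ 0.5683  0.0739  0.04  ]]
tongue z [0.5402 0.0348 0.0214]
blk tool 317 286 [  8.9  -0.6 -23.1]
blk tool 272 300 [  7.3 -19.5 -33.7]
blk tool 316 300 [  8.1  -1.1 -35.3]
blk tool 360 300 [  7.9  17.3 -34.8]
blk tool 316 380 [-30.   -1.1 -37. ]
```

```bash
python3 - <<'E'
from h import *
T=np.load('w4T.npy'); P=ray('wrist',[[295,118],[338.5,118],[316.7,117.5],[317.2,178]],.02,T); print(np.round(P,4))
v=P[3]-P[2]; print(np.linalg.norm(v),np.degrees(np.arctan2(v[1],v[0])),np.linalg.norm(P[0]-P[1]))
a=np.radians(-8.4); u=np.array([np.cos(a),np.sin(a)])
O=P[2,:2]+.047*u; print('origin',O, P[3,:2])
for cx in (-.045-.018,-.004-.018): print(cx,O+cx*u)
E
```

```text
[[0.5133 0.0211 0.02  ]
 [0.5183 0.0554 0.02  ]
 [0.5154 0.0382 0.02  ]
 [0.5627 0.0317 0.02  ]]
0.047715713425070326 -7.935479427239938 0.03465352376586396
origin [0.56191931 0.03138109] [0.56268231 0.03165946]
-0.063 [0.49959516 0.04058432]
-0.022 [0.54015532 0.03459492]
```

The chute origin is (0.562, 0.0315) with yaw about -8.2°, and the top and wrist views agree. Next I'll back off behind the tongue and lower to floor height.

```bash
python3 -m jog '[[[0.03,0,0,0,0,0,0.03],[0.07,0,0,0,0,0,0.03],[0.11,0,0,0,0,0,0.03],[0.127,0,0.01,0,0,0,0.03],[0.127,0,0.04,0,0,0,0.03],[0.127,0,0.07,0,0,0,0.03],[0.127,0,0.1,0,0,0,0.03],[0.127,0,0.11,0,0,0,0.03]]]' 40
python3 -c "
from h import *
goal(.4779,.0436,.008,171.8)"
```

```text
clock: 10.5
ee_pos: [0.4753, 0.047, 0.03]
tool_rot: [-0.225, -3.13, 0.0]
force: [0.3, -0.0, -0.5]
grip_width: 0.516
t 10.5 pos [0.4753 0.047  0.03  ] yaw 171.79 F [ 0.3 -0.  -0.5] w 44.1
shift [-0.0031 -0.003   0.022 ] turn [-0.0005 -0.004  -0.0002]
```

```bash
python3 -m jog '[[[-0.003,-0.003,0.01,0,0,0,0.03],[-0.003,-0.003,0.018,0,0,0,0.03],[-0.003,-0.003,0.022,0,-0.003,0,0.03],[-0.003,-0.003,0.022,0,-0.003,0,0.03],[-0.010,-0.003,0.022,0,-0.003,0,0.03],[-0.017,-0.003,0.022,0,-0.003,0,0.03],[-0.024,-0.003,0.022,0,-0.003,0,0.03],[-0.024,-0.003,0.022,0,-0.003,0,0.03]]]' 40
python3 - <<'E'
from h import *
a=np.radians(-8.2);u=np.array([np.cos(a),np.sin(a)]); g=np.array([.562,.0315])-.0225*u
goal(*g,.0075,171.8)
im,d=vision.capture('side');cv2.imwrite('pics/s3.png',cv2.resize(im[180:300,250:410],(800,600)))
E
```

```text
clock: 11.5
ee_pos: [0.5021, 0.0387, 0.0099]
tool_rot: [0.231, 3.129, -0.0]
force: [-0.1, -0.4, -0.7]
grip_width: 0.518
t 11.5 pos [0.5021 0.0387 0.0099] yaw 171.57 F [-0.1 -0.4 -0.7] w 44.2
shift [-0.0378  0.0016  0.0025] turn [ 0.0001  0.0043 -0.004 ]
```

View pics/s3.png

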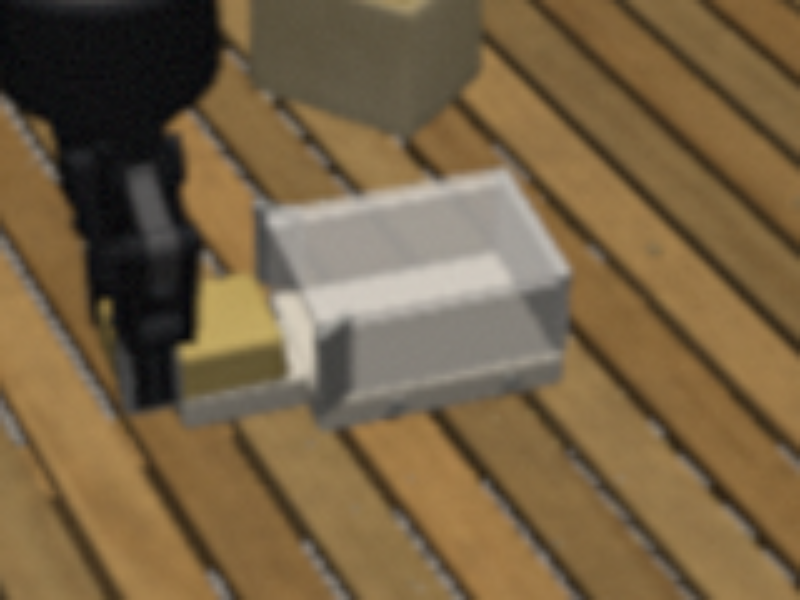

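The block is flat and aligned, just above the tongue. I'll advance 38 mm, lower 2 mm and release.

```bash
python3 -m jog '[[[-0.008,0.001,0,0,0.004,-0.004,0.03],[-0.016,0.0015,0,0,0.004,-0.004,0.03],[-0.024,0.0015,0,0,0.004,-0.004,0.03],[-0.032,0.0015,0,0,0.004,-0.004,0.03],[-0.038,0.0015,0,0,0.004,-0.004,0.03],[-0.038,0.0015,0.002,0,0.004,-0.004,0.03],[-0.038,0.0015,0.0025,0,0.004,-0.004,0.03],[-0.038,0.0015,0.0025,0,0.004,-0.004,0.03]]]' 40
python3 -m jog '[[[0,0,0,0,0,0,0.05],[0,0,0,0,0,0,0.06],[0,0,0,0,0,0,0.075],[0,0,0,0,0,0,0.085],[0,0,0,0,0,0,0.085],[0,0,-0.03,0,0,0,0.085],[0,0,-0.07,0,0,0,0.085],[0,0,-0.11,0,0,0,0.085]]]'
python3 - <<'E'
from h import *
goal(.55,-.15,.15,168)
im,d=vision.capture('side');cv2.imwrite('pics/s4.png',cv2.resize(im[180:300,250:410],(800,600)))
E
```

```text
clock: 12.55
ee_pos: [0.5381, 0.0348, 0.007]
tool_rot: [-0.224, -3.132, 0.0]
force: [0.6, 0.2, -0.7]
grip_width: 0.516
clock: 13.55
ee_pos: [0.5384, 0.0347, 0.1181]
tool_rot: [-0.224, -3.132, 0.0]
force: [0.2, 0.5, -0.3]
grip_width: 0.994
t 13.55 pos [0.5384 0.0347 0.1181] yaw 171.82 F [ 0.2  0.5 -0.3] w 84.9
shift [-0.0377 -0.1811 -0.0319] turn [-0.0004 -0.0016  0.0666]
```

View pics/s4.png

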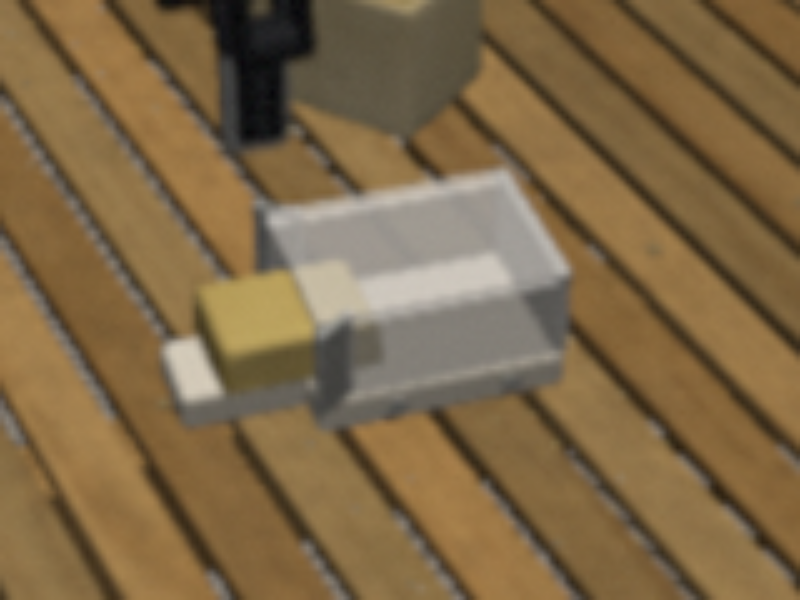

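The first block is in the mouth, straight and flat. Next I'll hover over block 2.

```bash
python3 -c "
from h import *
goal(.455,-.229,.14,168.6)"
```

```text
t 13.6 pos [0.5429 0.0348 0.1238] yaw 171.77 F [1.  0.7 2.5] w 84.7
shift [ 0.0491 -0.2737 -0.0175] turn [0.0037 0.0077 0.0553]
```

```bash
python3 -m jog '[[[0.006,-0.03,-0.01,0,0,0,0.085],[0.014,-0.08,-0.02,0,0,0.01,0.085],[0.022,-0.13,-0.02,0,0,0.02,0.085],[0.031,-0.18,-0.02,0,0,0.04,0.085],[0.04,-0.23,-0.02,0,0,0.05,0.085],[0.046,-0.265,-0.02,0,0,0.055,0.085],[0.047,-0.273,-0.02,0,0,0.055,0.085],[0.047,-0.273,-0.02,0,0,0.055,0.085]]]' 40
python3 - <<'E'
from dep import *
goal(.455,-.229,.14,168.6)
T=wristT(); im,d=vision.capture('wrist'); cv2.imwrite('pics/w5.png',im); P=pts('wrist',T,d)
hsv=cv2.cvtColor(im,cv2.COLOR_BGR2HSV)
# block by height: depth surface 15..30 mm above deck, in the middle of the view
m=((P[...,2]>.012)&(P[...,2]<.03)&(np.hypot(P[...,0]-.473,P[...,1]+.232)<.06)).astype(np.uint8)*255
c=max(cv2.findContours(cv2.morphologyEx(m,cv2.MORPH_OPEN,np.ones((3,3))),0,2)[0],key=cv2.contourArea)
Q=(ray('wrist',c[:,0],.022,T)[:,:2]*1000).astype(np.float32); print('depthmask',cv2.boundingRect(c),cv2.minAreaRect(Q),hsv[int(c[:,0,1].mean()),int(c[:,0,0].mean())])
m2=cv2.inRange(hsv,(21,72,100),(34,255,255))&cv2.dilate(m,np.ones((15,15)))
c=max(cv2.findContours(m2,0,2)[0],key=cv2.contourArea)
Q=(ray('wrist',c[:,0],.022,T)[:,:2]*1000).astype(np.float32); print('colour',cv2.boundingRect(c),cv2.minAreaRect(Q))
E
```

```text
clock: 14.6
ee_pos: [0.4535, -0.2285, 0.1372]
tool_rot: [-0.311, -3.125, -0.001]
force: [0.6, 1.5, -0.2]
grip_width: 0.995
t 14.6 pos [ 0.4535 -0.2285  0.1372] yaw 168.63 F [ 0.6  1.5 -0.2] w 84.9
shift [-0.0016 -0.0002 -0.0028] turn [ 0.0004 -0.001   0.0005]
depthmask (294, 213, 50, 68) ((471.420166015625, -231.58697509765625), (41.98619079589844, 61.81086730957031), 77.67927551269531) [ 24  86 196]
colour (293, 215, 51, 66) ((472.2523498535156, -231.86329650878906), (42.62286376953125, 59.53337097167969), 78.5497817993164)
```

The depth and colour masks agree: centre (0.472, -0.232), axis -12°. I'll descend and grip.

```bash
python3 -m jog '[[[0,0,0.02,0,0,0.007,0.085],[0,0,0.05,0,0,0.007,0.085],[0,0,0.08,0,0,0.007,0.085],[0,0,0.11,0,0,0.007,0.085],[0,0,0.13,0,0,0.007,0.085],[0,0,0.14,0,0,0.007,0.085],[0,0,0.145,0,0,0.007,0.085],[0,0,0.149,0,0,0.007,0.085]]]' 40
python3 -m jog '[[[0,0,0.001,0,0,0,0.08],[0,0,0.001,0,0,0,0.06],[0,0,0.001,0,0,0,0.04],[0,0,0.001,0,0,0,0.03],[0,0,0.001,0,0,0,0.03],[0,0,0.001,0,0,0,0.03],[0,0,0.001,0,0,0,0.03],[0,0,0.001,0,0,0,0.03]]]' 40
python3 -m jog '[[[0,0,-0.015,0,0,0,0.03],[0,0,-0.04,0,0,0,0.03],[0,0,-0.07,0,0,0,0.03],[0,0,-0.09,0,0,0,0.03],[0,0,-0.10,0,0,0,0.03],[0,0,-0.10,0,0,0,0.03],[0,0,-0.10,0,0,0,0.03],[0,0,-0.10,0,0,0,0.03]]]' 40
python3 - <<'E'
from dep import *
a=np.radians(-8.2);u=np.array([np.cos(a),np.sin(a)]); g=np.array([.562,.0315])-.115*u; print(g)
goal(*g,.09,171.8)
Tc=np.array(vision.camera_model('wrist')['tool_from_camera'])
im,d=vision.capture('wrist'); Qt=pts('wrist',Tc,d)*1000
for v,u in [(286,317),(300,272),(300,316),(300,360),(380,316)]: print('blk tool',u,v,np.round(Qt[v,u],1))
im,d=vision.capture('side');cv2.imwrite('pics/s5.png',im)
E
```

```text
clock: 15.65
ee_pos: [0.4542, -0.2285, -0.0114]
tool_rot: [0.32, 3.125, 0.0]
force: [0.9, -0.8, -0.3]
grip_width: 0.991
clock: 16.65
ee_pos: [0.4538, -0.2291, -0.0121]
tool_rot: [0.321, 3.125, -0.0]
force: [-2.1, 0.9, 6.1]
grip_width: 0.519
clock: 17.65
ee_pos: [0.4525, -0.2284, 0.0863]
tool_rot: [-0.321, -3.122, -0.0]
force: [-0.3, 0.1, -1.0]
grip_width: 0.518
[0.44817573 0.04790233]
t 17.65 pos [ 0.4525 -0.2284  0.0863] yaw 168.27 F [-0.3  0.1 -1. ] w 44.3
shift [ 0.0604  0.2697 -0.0035] turn [ 0.     -0.0031 -0.0616]
blk tool 317 286 [ 10.3  -0.6 -26.3]
blk tool 272 300 [  7.8 -19.4 -34.7]
blk tool 316 300 [  7.3  -1.1 -33.8]
blk tool 360 300 [  7.6  17.3 -34.3]
blk tool 316 380 [-31.8  -1.1 -35. ]
```

```bash
python3 -m jog '[[[0.006,0.03,-0.01,0,0,0,0.03],[0.016,0.07,-0.01,0,0,-0.01,0.03],[0.027,0.12,-0.01,0,0,-0.02,0.03],[0.038,0.17,-0.01,0,0,-0.04,0.03],[0.049,0.22,-0.005,0,0,-0.05,0.03],[0.058,0.255,0,0,0,-0.06,0.03],[0.06,0.269,0,0,0,-0.061,0.03],[0.06,0.269,0,0,0,-0.061,0.03]]]' 40
python3 - <<'E'
from h import *
a=np.radians(-8.2);u=np.array([np.cos(a),np.sin(a)]); g=np.array([.562,.0315])-.115*u
goal(*g,.0095,171.8)
E
```

```text
clock: 18.75
ee_pos: [0.4496, 0.0469, 0.0873]
tool_rot: [-0.223, -3.133, 0.001]
force: [-1.0, -0.9, 0.3]
grip_width: 0.518
t 18.75 pos [0.4496 0.0469 0.0873] yaw 171.84 F [-1.  -0.9  0.3] w 44.2
shift [0.0015 0.0008 0.0778] turn [-0.0005 -0.0008  0.0007]
```

```bash
python3 -m jog '[[[0.001,0.001,0.015,0,0,0,0.03],[0.001,0.001,0.035,0,0,0,0.03],[0.001,0.001,0.055,0,0,0,0.03],[0.001,0.001,0.07,0,0,0,0.03],[0.001,0.001,0.077,0,0,0,0.03],[0.001,0.001,0.077,0,0,0,0.03],[0.001,0.001,0.077,0,0,0,0.03],[0.001,0.001,0.077,0,0,0,0.03]]]' 60
python3 - <<'E'
from h import *
a=np.radians(-8.2);u=np.array([np.cos(a),np.sin(a)]); g=np.array([.562,.0315])-.0225*u
goal(*g,.0085,171.8)
E
```

```text
clock: 19.75
ee_pos: [0.4491, 0.0482, 0.0109]
tool_rot: [0.225, 3.133, 0.001]
force: [-0.6, -0.0, -1.5]
grip_width: 0.507
t 19.75 pos [0.4491 0.0482 0.0109] yaw 171.77 F [-0.6 -0.  -1.5] w 43.3
shift [-0.0916 -0.0004  0.0025] turn [ 0.0008  0.0004 -0.0005]
```

```bash
python3 -m jog '[[[-0.01,0,0.001,0,0,0,0.03],[-0.02,0,0.001,0,0,0,0.03],[-0.03,0,0.001,0,0,0,0.03],[-0.04,0,0.001,0,0,0,0.03],[-0.05,0,0.001,0,0,0,0.03],[-0.06,0,0.001,0,0,0,0.03],[-0.07,0,0.001,0,0,0,0.03],[-0.078,0,0.001,0,0,0,0.03]]]' 60
python3 - <<'E'
from h import *
a=np.radians(-8.2);u=np.array([np.cos(a),np.sin(a)]); g=np.array([.562,.0315])-.0225*u
goal(*g,.0085,171.8)
im,d=vision.capture('side');cv2.imwrite('pics/s6.png',cv2.resize(im[180:300,250:410],(800,600)))
E
```

```text
clock: 20.75
ee_pos: [0.5264, 0.0367, 0.0092]
tool_rot: [-0.226, -3.133, -0.0]
force: [-0.1, 0.3, -0.7]
grip_width: 0.515
t 20.75 pos [0.5264 0.0367 0.0092] yaw 171.76 F [-0.1  0.3 -0.7] w 44.0
shift [-0.0135 -0.      0.0007] turn [-0.     -0.0007 -0.0007]
```

View pics/s6.png

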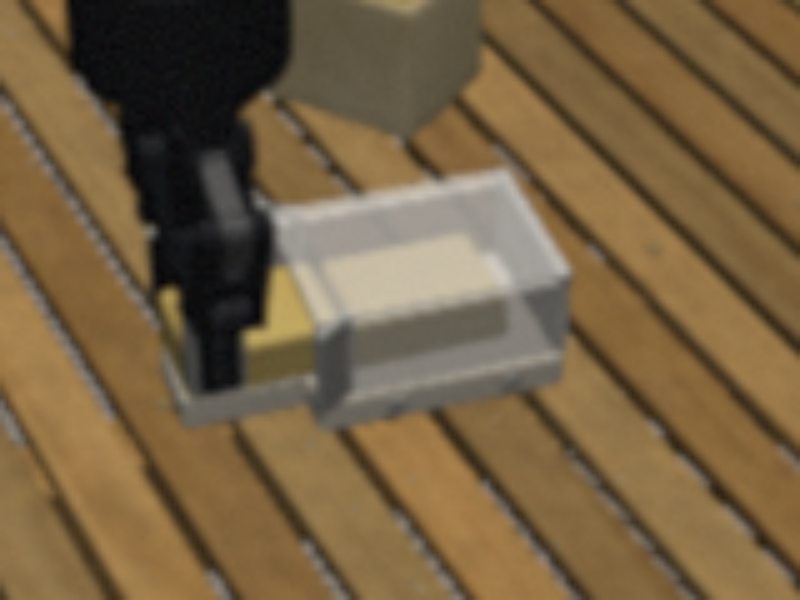

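The first block is well inside and straight, and the second is behind it. I'll advance the last ~13.5 mm in small steps and watch for force.

```bash
python3 -m jog '[[[-0.004,0,0,0,0,0,0.03],[-0.007,0,0,0,0,0,0.03],[-0.009,0,0,0,0,0,0.03],[-0.010,0,0,0,0,0,0.03],[-0.011,0,0,0,0,0,0.03],[-0.012,0,0,0,0,0,0.03],[-0.012,0,0,0,0,0,0.03],[-0.012,0,0,0,0,0,0.03]]]' 60
python3 -m jog '[[[-0.0005,0,0,0,0,0,0.03],[-0.001,0,0,0,0,0,0.03],[-0.0015,0,0,0,0,0,0.03],[-0.002,0,0,0,0,0,0.03],[-0.002,0,0,0,0,0,0.03],[-0.002,0,0,0,0,0,0.03],[-0.002,0,0,0,0,0,0.03],[-0.002,0,0,0,0,0,0.03]]]' 60
```

```text
clock: 21.8
ee_pos: [0.5376, 0.035, 0.0093]
tool_rot: [-0.226, -3.133, -0.0]
force: [0.5, 0.4, -0.8]
grip_width: 0.512
clock: 22.8
ee_pos: [0.538, 0.035, 0.0088]
tool_rot: [-0.225, -3.13, -0.0]
force: [-5.4, 0.5, 2.4]
grip_width: 0.511
```

Contact: 5 N of resistance at the expected depth. I'll press a little more, lower 1 mm, release while still pressed, then back off upward.

```bash
python3 -m jog '[[[-0.0005,0,0,0,0,0,0.03],[-0.001,0,0,0,0,0,0.03],[-0.0015,0,0,0,0,0,0.03],[-0.0015,0,0,0,0,0,0.03],[-0.0015,0,0.0005,0,0,0,0.03],[-0.0015,0,0.001,0,0,0,0.03],[-0.0015,0,0.001,0,0,0,0.03],[-0.0015,0,0.001,0,0,0,0.03]]]' 60
python3 -m jog '[[[0,0,0,0,0,0,0.045],[0,0,0,0,0,0,0.055],[0,0,0,0,0,0,0.07],[0,0,0,0,0,0,0.085],[0,0,0,0,0,0,0.085],[0,0,0,0,0,0,0.085],[0,0,-0.02,0,0,0,0.085],[0,0,-0.05,0,0,0,0.085]]]'
python3 -m jog '[[[0,0,-0.04,0,0,0,0.085],[0,0,-0.08,0,0,0,0.085],[-0.04,0,-0.1,0,0,0,0.085],[-0.08,0,-0.1,0,0,0,0.085],[-0.1,0,-0.1,0,0,0,0.085],[-0.1,0,-0.1,0,0,0,0.085],[-0.1,0,-0.1,0,0,0,0.085],[-0.1,0,-0.1,0,0,0,0.085]]]'
python3 - <<'E'
from dep import *
T=wristT(); im,d=vision.capture('wrist'); im2,d2=vision.capture('side')
cv2.imwrite('pics/f.png',np.vstack([cv2.resize(im[60:300,200:440],(400,400)),cv2.resize(im2[180:300,250:410],(400,200))]) if 0 else np.hstack([cv2.resize(im[40:300,200:440],(380,412)),cv2.resize(im2[180:300,250:410],(420,412))]))
cv2.imwrite('pics/fw.png',im)
hsv=cv2.cvtColor(im,cv2.COLOR_BGR2HSV); c=max(cv2.findContours(cv2.inRange(hsv[:, 230:400],(21,65,90),(34,255,255)),0,2)[0],key=cv2.contourArea)[:,0]+[230,0]
Q=ray('wrist',c,.042,T)[:,:2]-[.562,.0315]; a=np.radians(-8.2); X=Q@[np.cos(a),np.sin(a)]; Y=Q@[-np.sin(a),np.cos(a)]
print('px',c.min(0),c.max(0),'chute x',X.min(),X.max(),'y',Y.min(),Y.max())
E
```

```text
clock: 23.8
ee_pos: [0.5379, 0.035, 0.0081]
tool_rot: [-0.225, -3.126, -0.001]
force: [-9.1, 2.0, 8.5]
grip_width: 0.514
clock: 24.8
ee_pos: [0.5397, 0.0344, 0.0577]
tool_rot: [-0.225, -3.13, 0.001]
force: [-0.3, 1.0, -1.1]
grip_width: 0.995
clock: 25.8
ee_pos: [0.6389, 0.0205, 0.1579]
tool_rot: [-0.225, -3.131, -0.001]
force: [-0.6, 0.2, -0.3]
grip_width: 0.996
px [286  86] [344 130] chute x -0.033568855517812565 -0.001625854543953826 y -0.02460659956084012 0.02071632415897005
```

View pics/f.png

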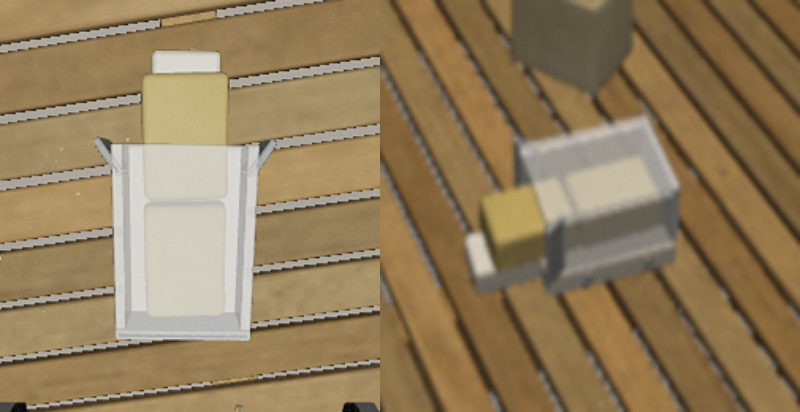

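The final picture shows both blocks in line and flat, meeting at (185,201). The first reaches the end wall at row 316, and the second's tail is on the tongue. One numeric check before I hand in.

```bash
python3 - <<'E'
from h import *
Q=ray('wrist',[[317,86],[317,166.8],[317,239.4]],.042,wristT())[:,:2]-[.562,.0315]; a=np.radians(-8.2)
print('chute x of tail, seam, front',np.round(Q@[np.cos(a),np.sin(a)],4))
print(readout.sense()['force'])
E
```

```text
chute x of tail, seam, front [-0.0332  0.0273  0.089 ]
[-0.1768194  -0.84683843 -0.09644659]
```

```bash
python3 -c "
from bench import close_job
print(close_job())"
```

```text
the job is handed in; nothing more can be done
None
```

The chute is loaded and the job is handed in, at about 26 s on the clock. I fed in the first block and released it. The second block then pushed it to the closed end until resistance reached about 9 N. I let go of the second while it was still pressed, and the gripper is clear above the chute.

**Final checks:**

| Point along the chute | Measured | Nominal |
|---|---|---|
| Tail of second block | -33 mm | -36 mm |
| Where the blocks meet | 27 mm | 28 mm |
| Front of first block | 89 mm | 92 mm |

Each outer end reads about 3 mm short, because the rounded top edges were what I measured and the calibration is only good to about 2 mm. In the last pictures the blocks lie flat, in line and touching, with the tail on the tongue.

**What disagreed:**
- **First grasp missed:** the fingers closed above the block without touching it. The fingertips proved to be about 20 mm behind the reported TCP, where the brief says 22 mm ahead. Wrist, side and top depth all showed this. I went about 40 mm lower and both later grasps held.
- **First estimate of the left block:** the top-camera mask was about 6 mm off, and I used the wrist camera and depth instead.

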